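# Nest the three upturned dome lids

### The job

Three steel dome lids stand upside down on the worktop, and the jigger was left standing in the largest. Take the jigger out and stand it upright on bare worktop clear of the lids, then set the middle lid into the large one and after that the small lid into the middle one, each still upside down, level, centred and resting on its knob inside the next. Let go of a lid only once it rests, leave the large lid where it stands, and do not disturb the other things.

Things in the scene. Friction and masses are not known exactly. Their poses are not given: they have to be found in the camera images.
- large_lid: largest insulated steel dome lid, upside down like a bowl, 190 mm across, 62 mm high, about 0.5 kg; loose, stays in place. Origin: centre of the underside of its black knob, on the worktop; z up to the rim. Knob 52 mm wide, 14 mm high. The inner floor is flat, 20 mm above the origin, about 72 mm across; from there the wall rises in a curve to the rim (62 mm above the origin), which is round, 8 mm thick
- middle_lid: middle steel dome lid, upside down, 130 mm across, 56 mm high, about 0.22 kg, wall 8 mm thick and nearly upright in its top 15 mm (pinch it there, one finger inside and one outside). Origin: centre of the underside of its black knob (44 mm wide, 14 mm high); flat inner floor 20 mm above the origin, about 56 mm across; rim 56 mm above the origin. Nested, its origin stands 20 mm above the large lid's origin and its rim stands 14 mm above the large lid's rim
- small_lid: small steel dome lid, upside down, 76 mm across, 50 mm high, about 0.11 kg, wall 8 mm thick and nearly upright in its top 15 mm (pinch it there). Origin: centre of the underside of its black knob (34 mm wide, 14 mm high); rim 50 mm above the origin. Nested, its origin stands 20 mm above the middle lid's origin and its rim stands 14 mm above the middle lid's rim
- jigger: steel double-cone measuring cup (hourglass), 46 mm across the foot, 38 mm across the top, about 30 mm at the waist between, 78 mm high. Origin: centre of its underside, z up. It starts upright on the inner floor of the large lid. Bare worktop for it can be found along the near side of the lids (0.39 to 0.43 m ahead of the robot's base, up to 0.2 m to either side) between two lids
- milk_jug: bystander: steel milk jug, 101x69x92 mm, far left; origin under its centre
- tub_oats: bystander: small clear tub of oats, 69x69x75 mm, behind the lids, left of the middle; origin under its centre
- date_tape: bystander: flat roll of tape, 104 mm wide, 25 mm high, behind the lids, right of the middle; origin under its centre
- cinnamon: bystander: spice jar, 44 mm wide, 105 mm high, behind the lids in the middle; origin under its centre
There are look-alikes about, which are no part of the job. Leave any orange look-alike of the middle_lid alone.

How it is judged (in metres and radians):
On the way, in this order (a step that is already met when the one before it is completed fails the run):
1. the jigger stands upright on the worktop, clear of the large lid (height (world z) of jigger below 0.006 m and angle between jigger's own z axis and vertical below 0.12 rad and horizontal distance between jigger and large_lid above 0.118 m), for 0.2 s.
2. the middle lid rests level and centred in the large lid (horizontal distance between middle_lid and large_lid below 0.015 m and z of middle_lid in the frame of large_lid below 0.025 m and angle between middle_lid's own z axis and vertical below 0.1 rad), for 0.2 s.
3. the small lid rests level and centred in the middle lid (horizontal distance between small_lid and middle_lid below 0.013 m and z of small_lid in the frame of middle_lid below 0.025 m and angle between small_lid's own z axis and vertical below 0.1 rad), for 0.2 s.
At the end, for the whole second after the job is handed in: Jigger upright (7 deg) on the worktop, 118 mm or more from the large lid's centre. Large lid level on the worktop; middle lid in it, origin 15 to 25 mm above the large's, within 15 mm of centre, tilt under 6 deg; small lid likewise in the middle lid, within 13 mm. All at rest (all of step 1 and all of step 2 and all of step 3 and height (world z) of large_lid below 0.006 m and angle between large_lid's own z axis and vertical below 0.1 rad and z of middle_lid in the frame of large_lid above 0.015 m and z of small_lid in the frame of middle_lid above 0.015 m and linear speed of each of middle_lid, small_lid, jigger below 0.02 m/s); the robot touches nothing.
It fails at once if the large lid is shifted by more than 40 mm (distance of large_lid from where it was at the start of the episode above 0.04 m).
It fails at once if the middle lid is dropped (falls free by more than about 15 mm) (linear speed of middle_lid above 0.55 m/s and contact force between middle_lid and the fingers below 0.1 N).
It fails at once if the small lid is dropped (falls free by more than about 15 mm) (linear speed of small_lid above 0.55 m/s and contact force between small_lid and the fingers below 0.1 N).
It fails at once if a bystander is moved by more than 30 mm (distance of any of milk_jug, tub_oats, date_tape, cinnamon from where it was at the start of the episode above 0.03 m).
It also fails if it takes over 72 s, if anything falls off the work surface, if the arm or the gripper's body presses on something with over 40 N, if the wrist force passes 120 N, or if a joint passes its speed limit or range.

### The arm

A 6-joint arm with a two-finger parallel gripper is mounted at the origin on a cart in front of the work surface, level with it; the furniture and walls round the work are solid. World frame = base frame: x ahead of the robot, y to its left, z up, the work surface at z = 0. Lengths are in m, angles in degrees, forces in N, time in s.
With the tool pointing down it reaches from about 0.4 to 0.825 m from the base axis. Payload 7 kg.
Tool frame: the origin (TCP) lies between the finger pads; the fingertips stand 14 mm ahead of it and the grasp point (between the pads) lies 5 mm behind it; z points along the fingers, y is the line along which they close (so a half turn about z gives the same grasp; the last joint's range is limited). The gripper opens to 88 mm and grips with 3 to 60 N. Pads are 19 mm wide; open, the fingers measure 130 mm over their backs; the gripper's body (78 mm by 193 mm) begins 47 mm behind the grasp point.
Start: joints at [-57.978, 20.546, 0.682, 0, -70.136, -16.507], TCP at [0.181, -0.65, 0.241] pointing down, gripper open.
Joint ranges: [-176.03, 176.03], [-82.01, 121.73], [-58.28, 71.71], [-173.87, 95.51], [-174.79, -0.11], [-173.66, 173.66]. Speed limits (degrees/s): [136.94, 136.94, 172.46, 180, 180, 180].

### API

Orientations are given as [roll, pitch, yaw] about the fixed x, y, z axes, in that order (R = Rz(yaw) Ry(pitch) Rx(roll)).
In Python, from plant import status, cams, job gives the robot as it stands. The module is installed in compiled form; this text tells all that it offers.
- The arm moves only by the tool step_arm, never from a script. Its arguments are lists of equal length, an entry for each row: "xyz": the shift along the tool's x, y, z each as a share of 20 cm, from -1 to 1, a list of three; "yaw": the turn about the tool's z as a share of 360 degrees, from -1 to 1; "claw": the closure, from -1 (fully open) to 1 (shut). A call has 1 to 20 rows; each row is the pose to reach, as a shift and turn from the pose commanded when the call began, along the tool's axes at that moment, turning the shorter way round; what a row does not reach only later rows make up. A row lasts 1/12 s, in which the tool goes at most 41.7 mm and 7.16 degrees, less where a joint would pass 70% of its speed; a pose out of reach is approached as far as the arm can. A call with a number of a shift or a turn outside -1 to 1 is refused whole. A call with a gripper value outside its range is refused whole. The fingers move at their own pace and stop on an object; "grip_force" is the grip in N (left out, the last holds). Time passes only in rows, so rows that repeat a pose let the fingers close. It gives the time, the measured TCP pose, the force, the opening and the grip force at its end, in the units of the state.
- status.get_state(): the state, without advancing time (a new reading comes with each control period).
- cams.capture(name): name is "side" or "top" or "wrist"; returns (picture, depth): 400x640x3 uint8, blue, green, red; 400x640 float32, m along the optical axis (not along the pixel's ray), 0 where there is no reading.
- cams.calibration(name): a dict with "mtx" (3x3 intrinsics, pixels), "D" ([k1, k2, p1, p2, k3] as OpenCV has them; the pictures are not rectified), "camera_from_world" (4x4, takes a point from world to camera coordinates); the wrist camera has in their place "T_tool_cam" (4x4, takes a point from camera to tool coordinates, whose origin is the TCP and whose axes are the flange's). Camera axes: x right, y down, z forward; pixel columns grow to the right and rows downward; lengths in m; the calibration is good to about 2 mm. A picture is of the moment at which its call begins: read the wrist's pose just before it. calibration takes no time and is no camera call.
- job.close_job(): hands the job in; it is judged then, once.
The state is a dict: "time_s": time; "joints": joint angles; "qd": joint speeds; "joint_torque": joint torques, N m; "tcp_pos": TCP position; "eef_rot": TCP orientation; "contact_force": force on the tool from outside, world axes, zero at the start; "moment": the same for the moment, N m; "gripper_width": finger opening in m; "gripper_force": force on a finger pad.
Only numpy, scipy, OpenCV 4.12 (cv2) and the standard library are available. Lean on these libraries where they do the work, as an engineer would, in place of code of your own. Each camera call takes 0.05 s, during which the arm holds its last target. There are 200 camera calls.

## Working session

There is one attempt and no reset: what is moved stays moved. The work goes in short steps, Python scripts to look and compute and a tool call to move; the robot and the scene stay as the last step left them, time stands still between calls to the robot, and variables do not carry over. Pictures are saved under pics/ and viewed, at most 10 in all, crops included, and the job is handed in when it is done.

Besides the shell and the picture viewer there is one more tool, called after "Request:" as name(argument=value, ...), one argument or row to a line, values as JSON. step_arm: Moves the arm, as the interface text tells. Shift numbers are shares of 20 cm and turn numbers shares of 360 degrees, none past 1 either way. Its arguments: {"type":"object","properties":{"xyz":{"type":"array"},"yaw":{"type":"array"},"claw":{"type":"array"},"grip_force":{"type":"number"}},"required":["xyz","yaw","claw"]}

```bash
mkdir -p pics
cat > h.py <<'E'
import numpy as np, cv2
from plant import status, cams, job
def cloud(name, depth, T=None):
    c=cams.calibration(name); K=np.array(c["mtx"]);D=np.array(c["D"])
    if T is None: T=np.linalg.inv(np.array(c["camera_from_world"]))
    v,u=np.mgrid[0:400,0:640]
    n=cv2.undistortPoints(np.stack([u,v],-1).reshape(-1,1,2).astype(np.float64),K,D).reshape(400,640,2)
    P=np.dstack([n*depth[...,None],depth])
    return P@T[:3,:3].T+T[:3,3]
E
python3 - <<'E'
from h import *
s=status.get_state();print(s)
for n in("top","side"):
    p,d=cams.capture(n);cv2.imwrite(f"pics/{n}.png",p);np.savez(f"{n}.npz",p=p,d=d)
    print(n,np.round(np.linalg.inv(np.array(cams.calibration(n)["camera_from_world"])),3).tolist(),(d>0).mean())
print(cams.calibration("wrist"))
E
```

```text
{'time_s': 0.0, 'joints': array([-5.79769391e+01,  2.05904006e+01,  6.33838284e-01, -2.02008185e-02,
       -7.01347067e+01, -1.65077980e+01]), 'qd': array([ 0.03727042, -0.01375927,  0.04207379,  0.05704966, -0.06095958,
        0.13424854]), 'joint_torque': array([-1.21117257e-03, -5.82717526e+01,  2.93045640e+01,  6.99696332e+00,
        6.82184284e-03, -1.43486518e-04]), 'tcp_pos': array([ 0.18042422, -0.64996198,  0.23963457]), 'eef_rot': array([ 1.79907097e+02, -7.72888744e-03, -1.64491610e+02]), 'contact_force': array([ 0.38269232, -0.85665868,  0.26019991]), 'moment': array([ 0.0258908 , -0.01971434,  0.03530398]), 'gripper_force': 0.0, 'gripper_width': 0.08806016802028782}
top [[0.026, -0.994, 0.109, 0.443], [-1.0, -0.026, -0.002, -0.005], [0.005, -0.109, -0.994, 1.511], [0.0, 0.0, 0.0, 1.0]] 0.996078125
side [[-0.9, -0.219, 0.378, 0.008], [-0.437, 0.457, -0.775, 1.221], [-0.003, -0.862, -0.507, 0.84], [0.0, 0.0, 0.0, 1.0]] 0.98534375
{'mtx': array([[291.4312179 ,   0.        , 317.19870177],
       [  0.        , 291.4312179 , 198.08615918],
       [  0.        ,   0.        ,   1.        ]]), 'D': array([-0.0396209,  0.       ,  0.       ,  0.       ,  0.       ]), 'T_tool_cam': array([[ 4.03178109e-04, -9.67777880e-01, -2.51805108e-01,
         6.87266418e-02],
       [ 9.99999747e-01,  5.37749860e-04, -4.65615704e-04,
         4.84919643e-04],
       [ 5.86020740e-04, -2.51804856e-01,  9.67777852e-01,
        -1.43860173e-01],
       [ 0.00000000e+00,  0.00000000e+00,  0.00000000e+00,
         1.00000000e+00]])}
```

View pics/top.png

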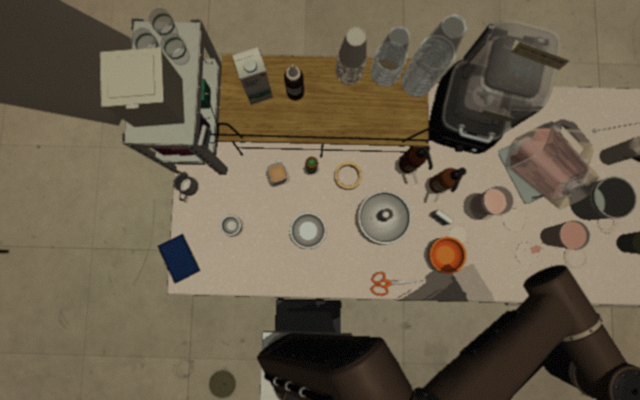

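View pics/side.png

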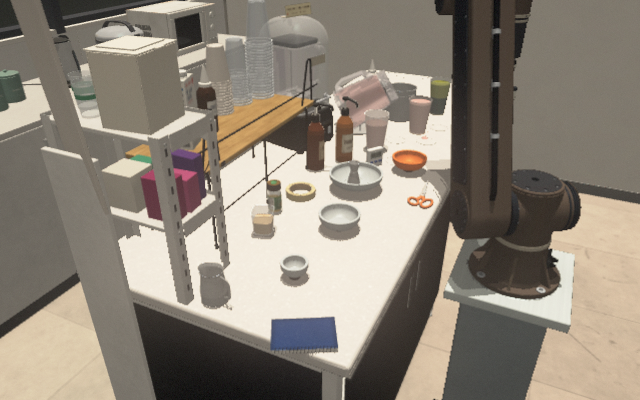

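Top view: the large lid is at (383,218) with the jigger in it at (385,214), the middle lid at (307,231) and the small lid at (231,226). Look-alikes are the orange bowl at (447,254), which I reject by colour, and the jug at (186,185), which has a handle and is not a lid. The side view agrees: large (356,178), middle (340,217), small (294,267).

Run:
```python
from h import *
z=np.load("top.npz");P=cloud("top",z["d"]);p=z["p"]
cv2.imwrite("pics/crop.png",cv2.resize(p[150:300,160:480],None,fx=2.5,fy=2.5,interpolation=cv2.INTER_CUBIC))
print("table z",np.median(P[270:285,230:340,2]))
for n,(u,v,r,h) in dict(large=(383,218,34,.062),middle=(307,231,25,.056),small=(231,226,16,.05)).items():
    Q=P[v-r:v+r,u-r:u+r].reshape(-1,3)
    c0=P[v,u,:2]
    m=(Q[:,2]>h-.012)&(Q[:,2]<h+.008)
    (cx,cy),rr=cv2.minEnclosingCircle(Q[m][:,:2].astype(np.float32)); print(n,cx,cy,rr,m.sum(),Q[:,2].max())
    b=Q[m];print(" bbox mid",(b.max(0)+b.min(0))/2,b.max(0)-b.min(0))
Q=P[200:232,370:400].reshape(-1,3);m=Q[:,2]>.08;print("jig",Q[m].mean(0),(Q[m].max(0)+Q[m].min(0))/2,Q[m].max(0)-Q[m].min(0),m.sum())
print("shelf",P[138,330],P[120,330],P[147,330],P[90,330])
for n,(u,v) in dict(jug=(186,185),oats=(277,174),cin=(312,163),tape=(347,176),scis=(380,283),btl=(415,160),btl2=(448,180),clip=(441,217),orange=(447,254),edge=(300,290)).items():print(n,np.round(P[v,u],3))
```

```text
table z -0.0006530730383496053
large 0.5636806488037109 -0.2638500928878784 0.09523170441389084 504 1.5112313260695507
 bbox mid [ 0.56258543 -0.26293678  0.06004237] [0.18403956 0.18770342 0.0196339 ]
middle 0.5100546479225159 0.004989472217857838 0.06427150964736938 293 1.5112313260695507
 bbox mid [0.50998548 0.00440981 0.05358319] [0.12650787 0.12668703 0.01903453]
small 0.5212981700897217 0.2798830568790436 0.03800053149461746 149 1.5112313260695507
 bbox mid [0.52057829 0.27917435 0.04789289] [0.07106793 0.07369324 0.01873194]
jig [ 0.56848822 -0.2591721   0.14893697] [ 0.51685686 -0.14420065  0.79569131] [0.14686902 0.27779032 1.43108003] 48
shelf [ 0.77019894 -0.05496759  0.31686158] [ 0.84196481 -0.0560216   0.26310319] [ 0.8221509  -0.06877634  0.00183322] [ 0.93943899 -0.05413449  0.2604345 ]
jug [0.665 0.456 0.005]
oats [0.706 0.12  0.054]
cin [ 0.443 -0.005  1.511]
tape [ 0.716 -0.134 -0.003]
scis [ 0.329 -0.258  0.004]
btl [ 0.745 -0.344  0.165]
btl2 [ 0.68  -0.451  0.171]
clip [ 0.566 -0.459  0.068]
orange [ 0.438 -0.495  0.02 ]
edge [0.297 0.028 0.005]
```

View pics/crop.png

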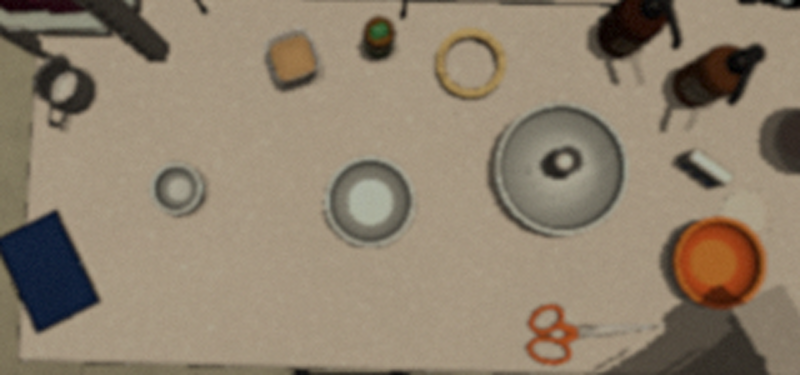

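The crop confirms it: three grey lids (jigger in the largest), and the orange bowl to leave alone. I'm moving toward a viewpoint over the large lid.

Request:
step_arm(
  xyz=[
    [-0.985,0.557,0],
    [-0.985,0.557,0],
    [-0.985,0.557,0],
    [-0.985,0.557,0],
    [-0.985,0.557,0],
    [-0.985,0.557,0],
    [-0.985,0.557,0],
    [-0.985,0.557,0],
    [-0.985,0.557,0],
  ],
  yaw=[0.043,0.043,0.043,0.043,0.043,0.043,0.043,0.043,0.043],
  claw=[-0.3,-0.3,-0.3,-0.3,-0.3,-0.3,-0.3,-0.3,-0.3],
  grip_force=20,
)

```text
time_s: 0.85
tcp_pos: [0.3405, -0.4903, 0.2404]
eef_rot: [180.0, -0.0, -179.9]
contact_force: [0.0, 0.5, 0.2]
gripper_width: 0.0569
gripper_force: 0.0
```

```bash
cat >> h.py <<'E'
from scipy.spatial.transform import Rotation as Ro
def tool():
    s=status.get_state(); T=np.eye(4); T[:3,:3]=Ro.from_euler("xyz",s["eef_rot"],degrees=True).as_matrix(); T[:3,3]=s["tcp_pos"]; return s,T
def go(x,y,z):
    s,T=tool(); print("shares",np.round(T[:3,:3].T@(np.array([x,y,z])-T[:3,3])/.2,3),"tcp",np.round(s["tcp_pos"],4),np.round(s["eef_rot"],2),"w",round(s["gripper_width"],4),"F",np.round(s["contact_force"],1),"t",s["time_s"])
def wrist(fn):
    s,T=tool(); p,d=cams.capture("wrist"); cv2.imwrite(f"pics/{fn}.png",p)
    c=np.array(cams.calibration("wrist")["T_tool_cam"]); return p,cloud("wrist",d,T@c)
def circ(P,lo,hi,c,r):
    """algebraic circle fit of points in a height band within r of c"""
    Q=P.reshape(-1,3); m=(Q[:,2]>lo)&(Q[:,2]<hi)&(np.hypot(*(Q[:,:2]-c).T)<r); Q=Q[m]
    A=np.c_[2*Q[:,:2],np.ones(len(Q))]; s=np.linalg.lstsq(A,(Q[:,:2]**2).sum(1),rcond=None)[0]
    return np.round([s[0],s[1],np.sqrt(s[2]+s[0]**2+s[1]**2),len(Q),Q[:,2].mean()],4)
E
python3 - <<'E'
from h import *
go(.57,-.26,.24)
P=cloud("top",np.load("top.npz")["d"])
print(circ(P,.085,.115,(.568,-.259),.04))
Q=P[195:240,360:410].reshape(-1,3);m=(Q[:,2]>.085)&(Q[:,2]<.115);print(Q[m].mean(0),Q[m].min(0),Q[m].max(0))
E
```

```text
shares [-1.149  1.15   0.002] tcp [ 0.3405 -0.4903  0.2404] [ 1.7998e+02 -2.0000e-02 -1.7994e+02] w 0.0569 F [0.  0.5 0.2] t 0.85
[ 5.717e-01 -2.647e-01  1.780e-02  3.300e+01  9.260e-02]
[ 0.57315548 -0.26986897  0.09258559] [ 0.55218027 -0.28309581  0.08504818] [ 0.59029137 -0.24770283  0.10066333]
```

Request:
step_arm(
  xyz=[
    [-1,1,0],
    [-1,1,0],
    [-1,1,0],
    [-1,1,0],
    [-1,1,0],
    [-1,1,0],
    [-1,1,0],
    [-1,1,0],
    [-1,1,0],
    [-1,1,0],
    [-1,1,0],
  ],
  yaw=[0,0,0,0,0,0,0,0,0,0,0],
  claw=[-0.3,-0.3,-0.3,-0.3,-0.3,-0.3,-0.3,-0.3,-0.3,-0.3,-0.3],
)

```text
time_s: 1.77
tcp_pos: [0.5395, -0.2915, 0.2404]
eef_rot: [180.0, -0.0, 179.9]
contact_force: [0.2, 0.4, -0.9]
gripper_width: 0.0571
gripper_force: 0.0
```

Run:
```python
from h import *
p,P=wrist("w1")
print("jig top",circ(P,.085,.11,(.57,-.265),.04)); print("large rim",circ(P,.054,.07,(.563,-.263),.11))
Q=P.reshape(-1,3)
for z in np.arange(.02,.1,.01):
    m=(abs(Q[:,2]-z)<.005)&(np.hypot(Q[:,0]-.571,Q[:,1]+.265)<.03); q=Q[m]
    if len(q): print(round(z,3),len(q),q[:,1].min(),q[:,1].max(),q[:,0].min())
go(.571,-.265,.15)
```

```text
jig top [ 5.713e-01 -2.638e-01  1.780e-02  4.200e+02  9.240e-02]
large rim [ 5.543e-01 -2.627e-01  8.070e-02  3.421e+03  6.130e-02]
0.02 590 -0.29438893742199107 -0.2357609560365341 0.5415290622489787
0.03 150 -0.28538548317776563 -0.2434928347198137 0.5504263978708748
0.04 147 -0.28307185922064754 -0.24445695158791136 0.5521211504112903
0.05 132 -0.28091098412441035 -0.24703513477169042 0.5545242228711283
0.06 129 -0.27878286256027646 -0.25068625519274534 0.5568645149404047
0.07 413 -0.276128782739331 -0.25040739560608904 0.5582983966815338
0.08 213 -0.27868867869971303 -0.24813433771883414 0.5563594313213981
0.09 285 -0.2811761149757992 -0.24536118367635493 0.5533717998000398
shares [-0.158  0.133  0.452] tcp [ 0.5395 -0.2915  0.2405] [ 1.8000e+02 -2.0000e-02  1.7992e+02] w 0.0568 F [ 0.5 -0.6 -0. ] t 1.8167
```

View pics/w1.png

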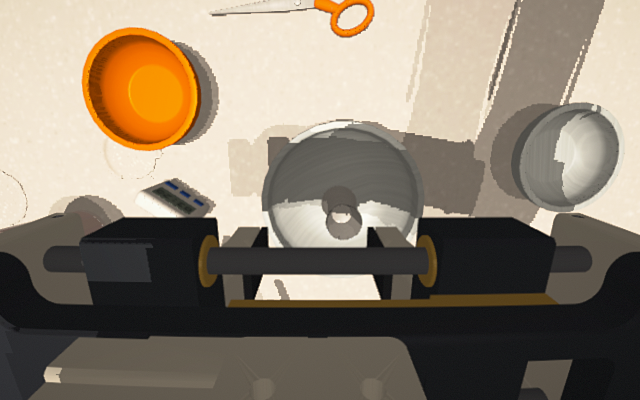

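Wrist view: the jigger (343,215) stands in the grey lid (345,185), and the orange bowl is off to the left at (140,90). The waist is about 67 mm above the worktop, so I'll grip there.

Request:
step_arm(
  xyz=[
    [-0.158,0.137,0.0],
    [-0.158,0.137,0.2],
    [-0.158,0.137,0.4],
    [-0.158,0.137,0.55],
    [-0.158,0.137,0.7],
    [-0.158,0.137,0.8],
    [-0.158,0.137,0.877],
    [-0.158,0.137,0.877],
    [-0.158,0.137,0.877],
    [-0.158,0.137,0.877],
    [-0.158,0.137,0.877],
    [-0.158,0.137,0.877],
    [-0.158,0.137,0.877],
    [-0.158,0.137,0.877],
    [-0.158,0.137,0.877],
  ],
  yaw=[0,0,0,0,0,0,0,0,0,0,0,0,0,0,0],
  claw=[-0.3,-0.3,-0.3,-0.3,-0.3,-0.3,-0.3,-0.3,-0.3,1,1,1,1,1,1],
)

```text
time_s: 3.07
tcp_pos: [0.5728, -0.2632, 0.0663]
eef_rot: [-180.0, 0.1, -179.9]
contact_force: [-1.0, -1.5, 4.6]
gripper_width: 0.0353
gripper_force: 19.5
```

Request:
step_arm(
  xyz=[
    [0,0,-0.15],
    [0,0,-0.3],
    [0,0,-0.5],
    [0,0,-0.5],
    [0.2,0.19,-0.5],
    [0.4,0.38,-0.5],
    [0.6,0.57,-0.5],
    [0.81,0.766,-0.5],
    [0.81,0.766,-0.5],
    [0.81,0.766,-0.5],
    [0.81,0.766,-0.5],
    [0.81,0.766,-0.3],
    [0.81,0.766,-0.15],
    [0.81,0.766,0],
    [0.81,0.766,0.06],
    [0.81,0.766,0.06],
    [0.81,0.766,0.06],
  ],
  yaw=[0,0,0,0,0,0,0,0,0,0,0,0,0,0,0,0,0],
  claw=[1,1,1,1,1,1,1,1,1,1,1,1,1,1,1,1,1],
)

```text
time_s: 4.48
tcp_pos: [0.4099, -0.1099, 0.0528]
eef_rot: [-180.0, -0.1, -180.0]
contact_force: [0.9, -0.2, 0.2]
gripper_width: 0.035
gripper_force: 19.8
```

Run:
```python
from h import *
go(.41,-.11,.0455)
p,d=cams.capture("side");cv2.imwrite("pics/s2.png",cv2.resize(p[130:270,280:480],None,fx=3,fy=3))
P=cloud("side",d)
print("large rim",circ(P,.054,.07,(.563,-.263),.11),"old",circ(cloud("side",np.load("side.npz")["d"]),.054,.07,(.563,-.263),.11))
```

```text
shares [-0.001 -0.     0.037] tcp [ 0.4099 -0.1099  0.0528] [-1.7997e+02 -1.1000e-01 -1.7996e+02] w 0.035 F [ 0.9 -0.2  0.2] t 4.4833
large rim [ 5.641e-01 -2.591e-01  9.000e-02  3.020e+02  6.040e-02] old [ 5.626e-01 -2.587e-01  8.600e-02  3.840e+02  6.080e-02]
```

View pics/s2.png

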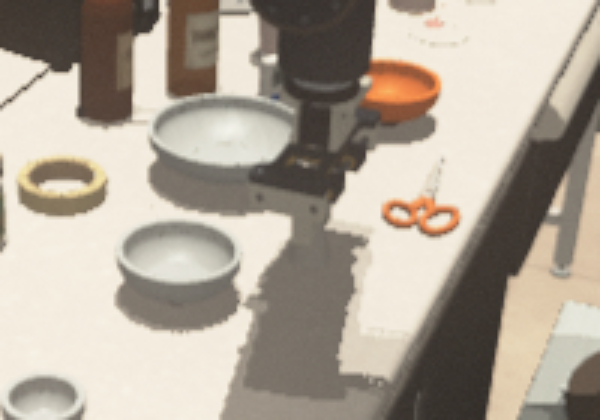

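Side view: the large lid (225,140 in the crop) is empty and hasn't moved. The jigger is hidden between the fingers near (310,215). I'm lowering it to touch.

Request:
step_arm(
  xyz=[
    [0,0,0.02],
    [0,0,0.03],
    [0,0,0.03],
    [0,0,0.035],
    [0,0,0.035],
  ],
  yaw=[0,0,0,0,0],
  claw=[1,1,1,1,1],
)

```text
time_s: 4.95
tcp_pos: [0.4101, -0.1097, 0.0464]
eef_rot: [180.0, 0.0, -180.0]
contact_force: [0.7, 0.6, 0.1]
gripper_width: 0.0351
gripper_force: 19.8
```

Request:
step_arm(
  xyz=[
    [0,0,0.005],
    [0,0,0.01],
    [0,0,0.01],
    [0,0,0.01],
  ],
  yaw=[0,0,0,0],
  claw=[1,1,1,1],
)

```text
time_s: 5.28
tcp_pos: [0.4114, -0.11, 0.0457]
eef_rot: [-180.0, 0.2, -179.9]
contact_force: [-2.5, -2.9, 16.9]
gripper_width: 0.0351
gripper_force: 19.0
```

Request:
step_arm(
  xyz=[
    [0,0,-0.005],
    [0,0,-0.005],
    [0,0,-0.005],
    [0,0,-0.005],
    [0,0,-0.2],
    [0,0,-0.5],
    [0,0,-0.87],
    [-0.2,0.2,-0.87],
    [-0.745,0.7,-0.87],
    [-0.745,0.7,-0.87],
    [-0.745,0.7,-0.87],
    [-0.745,0.7,-0.87],
    [-0.745,0.7,-0.87],
    [-0.745,0.7,-0.87],
    [-0.745,0.7,-0.87],
  ],
  yaw=[0,0,0,0,0,0,0,0,0,0,0,0,0,0,0],
  claw=[1,-0.3,-0.3,-0.3,-0.3,-0.3,-0.3,0.4,0.4,0.4,0.4,0.4,0.4,0.4,0.4],
)

```text
time_s: 6.53
tcp_pos: [0.5585, 0.0307, 0.2171]
eef_rot: [-180.0, -0.1, -179.9]
contact_force: [-0.7, -0.4, 0.1]
gripper_width: 0.0265
gripper_force: 0.0
```

Run:
```python
from h import *
p,P=wrist("w2")
print("mid rim wrist",circ(P,.05,.062,(.51,.005),.08))
Q=P.reshape(-1,3)
def rim(Q,c,r,h):
    m=(Q[:,2]>h-.006)&(Q[:,2]<h+.005)&(abs(np.hypot(Q[:,0]-c[0],Q[:,1]-c[1])-r)<.012);q=Q[m];return q.min(0),q.max(0),(q.min(0)+q.max(0))/2
print(rim(Q,(.51,.005),.061,.056))
p,d=cams.capture("top");P=cloud("top",d)
cv2.imwrite("pics/t2.png",p)
print("mid top",circ(P,.046,.062,(.51,.005),.08), rim(P.reshape(-1,3),(.51,.005),.061,.056)[2])
print("large",rim(P.reshape(-1,3),(.563,-.263),.091,.062))
print("jig",circ(P,.065,.09,(.411,-.11),.03))
go(.511,.066,.12)
```

```text
mid rim wrist [5.098e-01 6.600e-03 6.020e-02 3.241e+03 5.510e-02]
(array([ 0.44558479, -0.05812433,  0.05001047]), array([0.57473412, 0.07113865, 0.05795619]), array([0.51015945, 0.00650716, 0.05398333]))
mid top [5.095e-01 4.900e-03 5.980e-02 1.740e+02 5.440e-02] [0.49300309 0.00445114 0.05544704]
large (array([ 0.47057673, -0.35625658,  0.05609096]), array([ 0.65431271, -0.16908949,  0.0669632 ]), array([ 0.56244472, -0.26267303,  0.06152708]))
jig [ 4.085e-01 -1.115e-01  1.740e-02  3.200e+01  7.290e-02]
shares [0.234 0.181 0.488] tcp [0.5579 0.0298 0.2176] [-1.7998e+02 -7.0000e-02 -1.7998e+02] w 0.0262 F [-0.1 -0.3  0.6] t 6.6333
```

View pics/w2.png

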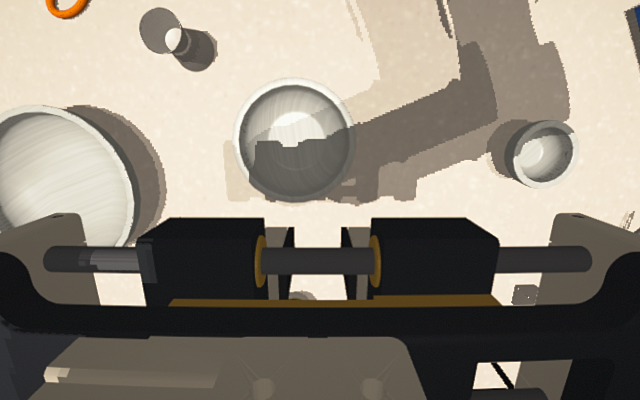

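Wrist view: the jigger stands upright at (175,38), the middle lid is at (295,140), the large lid is on the left and the small lid on the right. I'm going down to pinch the middle lid's left rim.

Request:
step_arm(
  xyz=[
    [0.24,0.185,0.1],
    [0.24,0.185,0.3],
    [0.24,0.185,0.45],
    [0.24,0.185,0.6],
    [0.24,0.185,0.7],
    [0.24,0.185,0.76],
    [0.24,0.185,0.798],
    [0.24,0.185,0.798],
    [0.24,0.185,0.798],
  ],
  yaw=[0,0,0,0,0,0,0,0,0],
  claw=[0.4,0.4,0.4,0.4,0.4,0.4,0.4,0.4,0.4],
)

```text
time_s: 7.38
tcp_pos: [0.5108, 0.0669, 0.059]
eef_rot: [-180.0, 0.0, -180.0]
contact_force: [0.9, -0.4, -0.0]
gripper_width: 0.0263
gripper_force: 0.0
```

Request:
step_arm(
  xyz=[
    [0,0,0],
    [0,0,0],
    [0,0,0],
    [0,0,0],
    [0,0,0],
    [0,0,0],
  ],
  yaw=[0,0,0,0,0,0],
  claw=[1,1,1,1,1,1],
  grip_force=40,
)

```text
time_s: 7.88
tcp_pos: [0.5117, 0.0677, 0.0593]
eef_rot: [180.0, 0.1, -179.9]
contact_force: [1.1, 0.0, 3.6]
gripper_width: 0.0083
gripper_force: 38.8
```

Request:
step_arm(
  xyz=[
    [0,0,-0.03],
    [0,0,-0.1],
    [0,0,-0.2],
    [0,0,-0.3],
    [0,0,-0.4],
    [0,0,-0.5],
    [0,0,-0.55],
    [0,0,-0.55],
  ],
  yaw=[0,0,0,0,0,0,0,0],
  claw=[1,1,1,1,1,1,1,1],
)

```text
time_s: 8.55
tcp_pos: [0.5115, 0.0678, 0.1705]
eef_rot: [179.9, 0.2, -180.0]
contact_force: [0.0, 0.6, -3.0]
gripper_width: 0.0076
gripper_force: 40.5
```

```bash
cat >> h.py <<'E'
def plane(P,c,r,lo,hi):
    Q=P.reshape(-1,3); m=(Q[:,2]>lo)&(Q[:,2]<hi)&(abs(np.hypot(Q[:,0]-c[0],Q[:,1]-c[1])-r)<.005);q=Q[m]
    # upper points per angular sector
    a=np.arctan2(q[:,1]-c[1],q[:,0]-c[0]); b=(a//(np.pi/18)).astype(int)
    t=np.array([q[b==k][np.argmax(q[b==k][:,2])] for k in set(b)])
    s=np.linalg.lstsq(np.c_[t[:,:2]-c,np.ones(len(t))],t[:,2],rcond=None)[0]
    return "slope deg x,y",np.round(np.degrees(s[:2]),2),"rim z",round(s[2],4),len(t)
E
python3 - <<'E'
from h import *
go(.5625,-.202,.17)
p,P=wrist("w3"); c=(.511,.0065)
print(plane(P,c,.061,.14,.19)); print(circ(P,.15,.18,c,.08))
E
```

```text
shares [-2.540e-01 -1.349e+00  1.000e-03] tcp [0.5115 0.0678 0.1705] [ 1.7990e+02  1.6000e-01 -1.7996e+02] w 0.0076 F [ 0.   0.6 -3. ] t 8.55
('slope deg x,y', array([1.93, 7.58]), 'rim z', np.float64(0.1623), 25)
[5.032e-01 9.500e-03 5.950e-02 7.129e+03 1.590e-01]
```

View pics/w3.png

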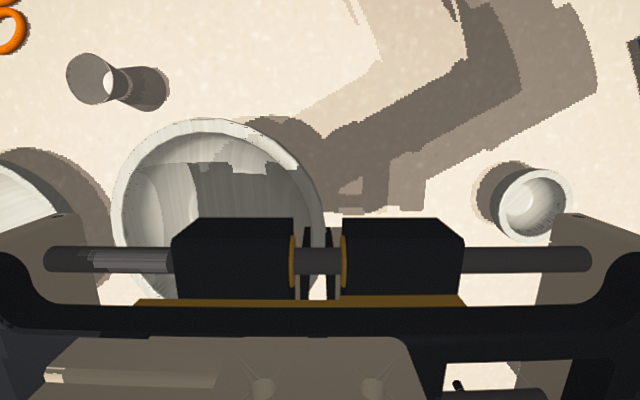

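The middle lid (220,215) hangs in the pinch, about 8° low on its far side; it will level as it lands. I'm carrying it over to the large lid.

Request:
step_arm(
  xyz=[
    [-0.03,-0.1,0],
    [-0.06,-0.22,0],
    [-0.1,-0.35,0],
    [-0.14,-0.5,0],
    [-0.18,-0.65,0],
    [-0.22,-0.8,0],
    [-0.255,-0.95,0],
    [-0.255,-1,0],
    [-0.255,-1,0],
  ],
  yaw=[0,0,0,0,0,0,0,0,0],
  claw=[1,1,1,1,1,1,1,1,1],
)

```text
time_s: 9.35
tcp_pos: [0.5607, -0.1348, 0.166]
eef_rot: [180.0, -0.2, 179.8]
contact_force: [-0.9, -0.0, -2.7]
gripper_width: 0.0077
gripper_force: 40.6
```

Request:
step_arm(
  xyz=[
    [0,-0.1,0],
    [0,-0.2,0],
    [0,-0.3,0],
    [0,-0.35,0],
    [0,-0.35,0],
    [0,-0.35,0.08],
    [0,-0.35,0.16],
    [0,-0.35,0.24],
    [0,-0.35,0.28],
    [0,-0.35,0.28],
    [0,-0.35,0.28],
  ],
  yaw=[0,0,0,0,0,0,0,0,0,0,0],
  claw=[1,1,1,1,1,1,1,1,1,1,1],
)

```text
time_s: 10.27
tcp_pos: [0.5619, -0.202, 0.1123]
eef_rot: [-180.0, -0.1, -179.9]
contact_force: [0.7, -0.1, -2.1]
gripper_width: 0.0078
gripper_force: 40.6
```

Run:
```python
from h import *
go(.5625,-.202,.079)
p,P=wrist("w4"); c=(.5625,-.263)
print(plane(P,c,.061,.09,.14))
Q=P.reshape(-1,3);m=(Q[:,2]>.095)&(Q[:,2]<.13)&(np.hypot(Q[:,0]-c[0],Q[:,1]-c[1])<.085);q=Q[m];print("mid bbox",q.min(0),q.max(0))
p,d=cams.capture("top");P=cloud("top",d);Q=P.reshape(-1,3)
m=(Q[:,2]>.09)&(Q[:,2]<.12)&(np.hypot(Q[:,0]-c[0],Q[:,1]-c[1])<.085);q=Q[m];print("mid bbox top",q.min(0),q.max(0))
m=(Q[:,2]>.05)&(Q[:,2]<.07)&(abs(np.hypot(Q[:,0]-c[0],Q[:,1]-c[1])-.091)<.015);q=Q[m];print("large bbox",q.min(0),q.max(0))
```

```text
shares [-0.003  0.     0.166] tcp [ 0.5619 -0.202   0.1123] [-1.8000e+02 -7.0000e-02 -1.7992e+02] w 0.0078 F [ 0.7 -0.1 -2.1] t 10.2667
('slope deg x,y', array([ 4.64, 10.31]), 'rim z', np.float64(0.107), 25)
mid bbox [ 0.49009727 -0.32491972  0.09500002] [ 0.60015456 -0.18861175  0.12987013]
mid bbox top [ 0.49344397 -0.31762791  0.09010235] [ 0.52973031 -0.20477881  0.11189917]
large bbox [ 0.47066546 -0.35678599  0.05007978] [ 0.5710415  -0.17321061  0.06956609]
```

Request:
step_arm(
  xyz=[
    [-0.02,0,0.03],
    [-0.023,0,0.06],
    [-0.023,0,0.085],
    [-0.023,0,0.1],
    [-0.023,0,0.115],
    [-0.023,0,0.13],
    [-0.023,0,0.13],
  ],
  yaw=[0,0,0,0,0,0,0],
  claw=[1,1,1,1,1,1,1],
)

```text
time_s: 10.95
tcp_pos: [0.5664, -0.2026, 0.0861]
eef_rot: [-180.0, -0.0, -180.0]
contact_force: [-0.0, -0.5, -0.8]
gripper_width: 0.008
gripper_force: 40.6
```

Request:
step_arm(
  xyz=[
    [0,0,0.01],
    [0,0,0.02],
    [0,0,0.03],
    [0,0,0.035],
    [0,0,0.035],
  ],
  yaw=[0,0,0,0,0],
  claw=[1,1,1,1,1],
)

```text
time_s: 11.37
tcp_pos: [0.568, -0.2022, 0.0807]
eef_rot: [-180.0, 0.2, -179.9]
contact_force: [-0.4, 4.6, 7.1]
gripper_width: 0.0084
gripper_force: 42.0
```

Run:
```python
from h import *
go(.5665,-.2025,.079)
p,P=wrist("w5"); c=(.5625,-.263)
print(plane(P,c,.061,.06,.1))
Q=P.reshape(-1,3);m=(Q[:,2]>.07)&(Q[:,2]<.1)&(np.hypot(Q[:,0]-c[0],Q[:,1]-c[1])<.085);q=Q[m];print("mid bbox",q.min(0),q.max(0))
m=(Q[:,2]>.05)&(Q[:,2]<.067)&(abs(np.hypot(Q[:,0]-c[0],Q[:,1]-c[1])-.091)<.015);q=Q[m];print("large bbox",q.min(0),q.max(0))
```

```text
shares [ 0.007 -0.002  0.009] tcp [ 0.568  -0.2022  0.0807] [-1.8000e+02  1.7000e-01 -1.7992e+02] w 0.0084 F [-0.4  4.6  7.1] t 11.3667
('slope deg x,y', array([4.61, 4.66]), 'rim z', np.float64(0.0814), 25)
mid bbox [ 0.49536706 -0.32655788  0.07000132] [ 0.60229105 -0.18876641  0.09986331]
large bbox [ 0.46864481 -0.35575085  0.05000347] [ 0.61863404 -0.16875096  0.06384439]
```

View pics/w5.png

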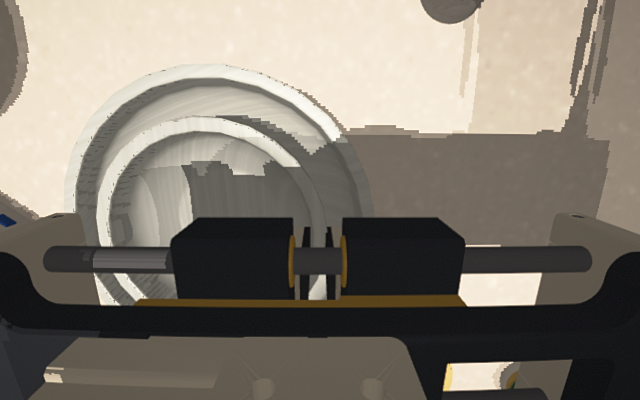

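The middle lid sits inside the large one, centres about 3 mm apart and still tilted about 5°. I'll press a little more, then release.

Request:
step_arm(
  xyz=[
    [0,0,0.006],
    [0,0,0.012],
    [0,0,0.014],
    [0,0,0.014],
  ],
  yaw=[0,0,0,0],
  claw=[1,1,1,1],
  grip_force=25,
)

```text
time_s: 11.75
tcp_pos: [0.5685, -0.2017, 0.079]
eef_rot: [180.0, 0.2, -179.9]
contact_force: [-2.1, 9.4, 15.2]
gripper_width: 0.0085
gripper_force: 27.6
```

Request:
step_arm(
  xyz=[
    [0,0,-0.003],
    [0,0,-0.006],
    [0,0,-0.006],
    [0,0,-0.006],
    [0,0,-0.1],
    [0,0,-0.3],
    [0,0,-0.6],
    [0,0.2,-0.6],
    [0,0.4,-0.6],
    [0,0.6,-0.6],
    [0,0.8,-0.6],
    [0,1,-0.6],
    [0,1,-0.6],
  ],
  yaw=[0,0,0,0,0,0,0,0,0,0,0,0,0],
  claw=[0.8,0.4,0.4,0.4,0.4,0.4,0.4,0.4,0.4,0.4,0.4,0.4,0.4],
)

```text
time_s: 12.83
tcp_pos: [0.5667, 0.0025, 0.1968]
eef_rot: [180.0, 0.1, -179.7]
contact_force: [0.3, -0.1, 0.4]
gripper_width: 0.0261
gripper_force: 0.0
```

Run:
```python
from h import *
go(.58,.28,.2)
p,d=cams.capture("top");P=cloud("top",d);Q=P.reshape(-1,3);c=(.5625,-.263)
print("mid",plane(P,c,.061,.06,.09),circ(P,.069,.085,c,.08))
m=(Q[:,2]>.069)&(Q[:,2]<.085)&(np.hypot(Q[:,0]-c[0],Q[:,1]-c[1])<.085);q=Q[m];print("mid bbox",(q.min(0)+q.max(0))/2,q.max(0)-q.min(0))
m=(Q[:,2]>.055)&(Q[:,2]<.067)&(abs(np.hypot(Q[:,0]-c[0],Q[:,1]-c[1])-.091)<.012);q=Q[m];print("large bbox",(q.min(0)+q.max(0))/2,q.max(0)-q.min(0))
```

```text
shares [-0.073  1.387 -0.015] tcp [0.5667 0.0025 0.1968] [ 1.7996e+02  5.0000e-02 -1.7974e+02] w 0.0261 F [ 0.3 -0.1  0.4] t 12.8333
mid ('slope deg x,y', array([-0.32,  0.35]), 'rim z', np.float64(0.0793), 36) [ 5.606e-01 -2.619e-01  6.020e-02  2.680e+02  7.490e-02]
mid bbox [ 0.56107412 -0.26210624  0.07692655] [0.12615048 0.1266161  0.01574441]
large bbox [ 0.56257085 -0.26277769  0.06100787] [0.18383954 0.18673222 0.01194252]
```

The middle lid is nested level and within 2 mm of centre. Next is the small lid.

Request:
step_arm(
  xyz=[
    [0,0.2,0],
    [0,0.4,0],
    [0,0.6,0],
    [0,0.8,0],
    [0,1,0],
    [0,1,0],
  ],
  yaw=[0,0,0,0,0,0],
  claw=[0.4,0.4,0.4,0.4,0.4,0.4],
)

```text
time_s: 13.38
tcp_pos: [0.567, 0.202, 0.1962]
eef_rot: [180.0, 0.0, -179.8]
contact_force: [0.9, -1.2, -0.5]
gripper_width: 0.0262
gripper_force: 0.0
```

Request:
step_arm(
  xyz=[
    [-0.03,0.15,0],
    [-0.05,0.3,0],
    [-0.05,0.38,0],
    [-0.05,0.38,0],
    [-0.05,0.38,0],
  ],
  yaw=[0,0,0,0,0],
  claw=[0.4,0.4,0.4,0.4,0.4],
)

```text
time_s: 13.8
tcp_pos: [0.5762, 0.2732, 0.1959]
eef_rot: [-179.9, -0.1, -179.9]
contact_force: [0.2, -0.7, 0.4]
gripper_width: 0.0264
gripper_force: 0.0
```

Run:
```python
from h import *
p,P=wrist("w6");c=(.521,.279)
Q=P.reshape(-1,3);m=(Q[:,2]>.04)&(Q[:,2]<.058)&(np.hypot(Q[:,0]-c[0],Q[:,1]-c[1])<.05);q=Q[m];print("small bbox",(q.min(0)+q.max(0))/2,q.max(0)-q.min(0))
print(circ(P,.044,.056,c,.05))
x,y=(q.min(0)+q.max(0))[:2]/2; go(x,y+.034,.052)
```

```text
small bbox [0.52180009 0.28146585 0.04608039] [0.07448532 0.074703   0.01206171]
[5.215e-01 2.811e-01 3.360e-02 1.888e+03 4.930e-02]
shares [0.271 0.216 0.721] tcp [0.5762 0.2725 0.1962] [-1.7995e+02 -5.0000e-02 -1.7997e+02] w 0.0265 F [ 0.7 -0.9 -0.5] t 13.85
```

Request:
step_arm(
  xyz=[
    [0.271,0.21,0.1],
    [0.271,0.21,0.25],
    [0.271,0.21,0.4],
    [0.271,0.21,0.55],
    [0.271,0.21,0.64],
    [0.271,0.21,0.69],
    [0.271,0.21,0.721],
    [0.271,0.21,0.721],
    [0.271,0.21,0.721],
  ],
  yaw=[0,0,0,0,0,0,0,0,0],
  claw=[0.4,0.4,0.4,0.4,0.4,0.4,0.4,0.4,0.4],
)

```text
time_s: 14.6
tcp_pos: [0.5229, 0.3153, 0.0535]
eef_rot: [180.0, 0.1, -180.0]
contact_force: [-0.3, 0.1, 0.8]
gripper_width: 0.0264
gripper_force: 0.0
```

Request:
step_arm(
  xyz=[
    [0,0,0],
    [0,0,0],
    [0,0,0],
    [0,0,0],
    [0,0,0],
    [0,0,0],
  ],
  yaw=[0,0,0,0,0,0],
  claw=[1,1,1,1,1,1],
  grip_force=35,
)

```text
time_s: 15.1
tcp_pos: [0.5226, 0.3158, 0.0534]
eef_rot: [179.9, 0.1, -179.9]
contact_force: [-0.8, -0.7, 4.2]
gripper_width: 0.0091
gripper_force: 33.5
```

Request:
step_arm(
  xyz=[
    [0,0,-0.03],
    [0,0,-0.1],
    [0,0,-0.2],
    [0,0,-0.3],
    [0,0,-0.4],
    [0,0,-0.5],
    [0,0,-0.6],
    [0,0,-0.6],
  ],
  yaw=[0,0,0,0,0,0,0,0],
  claw=[1,1,1,1,1,1,1,1],
)

```text
time_s: 15.77
tcp_pos: [0.5235, 0.3166, 0.177]
eef_rot: [179.8, 0.3, -179.9]
contact_force: [-0.1, 0.8, -0.6]
gripper_width: 0.0091
gripper_force: 33.0
```

Run:
```python
from h import *
go(.561,-.228,.172)
p,P=wrist("w7");c=(.5215,.2805)
Q=P.reshape(-1,3);m=(Q[:,2]>.15)&(Q[:,2]<.19)&(np.hypot(Q[:,0]-c[0],Q[:,1]-c[1])<.045);q=Q[m];print("small min,max",q.min(0),q.max(0))
print(plane(P,c,.034,.14,.19))
```

```text
shares [-0.184 -2.723  0.015] tcp [0.5235 0.3166 0.177 ] [ 179.78    0.25 -179.93] w 0.0091 F [-0.1  0.8 -0.6] t 15.7667
small min,max [0.48459303 0.25223667 0.15001317] [0.5473027  0.32468344 0.18997375]
('slope deg x,y', array([-4.54,  2.9 ]), 'rim z', np.float64(0.1721), 19)
```

Request:
step_arm(
  xyz=[
    [0,-0.1,0],
    [-0.03,-0.25,0],
    [-0.06,-0.4,0],
    [-0.1,-0.55,0],
    [-0.14,-0.7,0],
    [-0.184,-0.85,0],
    [-0.184,-1,0],
    [-0.184,-1,0],
  ],
  yaw=[0,0,0,0,0,0,0,0],
  claw=[1,1,1,1,1,1,1,1],
)

```text
time_s: 16.48
tcp_pos: [0.5574, 0.1105, 0.171]
eef_rot: [-179.9, -0.2, 179.8]
contact_force: [-0.5, 0.2, -2.0]
gripper_width: 0.0092
gripper_force: 33.0
```

Request:
step_arm(
  xyz=[
    [0,-0.15,0],
    [0,-0.3,0],
    [0,-0.45,0],
    [0,-0.6,0],
    [0,-0.75,0],
    [0,-0.9,0],
    [0,-1,0],
    [0,-1,0],
  ],
  yaw=[0,0,0,0,0,0,0,0],
  claw=[1,1,1,1,1,1,1,1],
)

```text
time_s: 17.15
tcp_pos: [0.5575, -0.0878, 0.1712]
eef_rot: [-180.0, -0.2, 179.9]
contact_force: [0.6, 0.1, -0.7]
gripper_width: 0.0091
gripper_force: 33.3
```

Request:
step_arm(
  xyz=[
    [0,-0.15,0],
    [0,-0.3,0],
    [0,-0.45,0],
    [0,-0.6,0],
    [0,-0.7,0],
    [0,-0.72,0],
    [0,-0.72,0.06],
    [0,-0.72,0.12],
    [0,-0.72,0.18],
    [0,-0.72,0.2],
    [0,-0.72,0.2],
    [0,-0.72,0.2],
  ],
  yaw=[0,0,0,0,0,0,0,0,0,0,0,0],
  claw=[1,1,1,1,1,1,1,1,1,1,1,1],
)

```text
time_s: 18.15
tcp_pos: [0.5591, -0.2282, 0.1324]
eef_rot: [180.0, -0.1, -179.9]
contact_force: [-0.3, -0.7, -1.0]
gripper_width: 0.0097
gripper_force: 33.4
```

Run:
```python
from h import *
go(.561,-.228,.0935)
p,P=wrist("w8");c=(.561,-.262)
print(plane(P,c,.034,.11,.16))
Q=P.reshape(-1,3)
for n,(lo,hi,r) in dict(small=(.11,.14,.05),mid=(.068,.08,.075)).items():
    m=(Q[:,2]>lo)&(Q[:,2]<hi)&(np.hypot(Q[:,0]-c[0],Q[:,1]-c[1])<r);q=Q[m];print(n,q.min(0),q.max(0))
```

```text
shares [-0.01   0.001  0.194] tcp [ 0.5591 -0.2282  0.1324] [ 1.8000e+02 -5.0000e-02 -1.7994e+02] w 0.0097 F [-0.3 -0.7 -1. ] t 18.15
('slope deg x,y', array([6.53, 6.43]), 'rim z', np.float64(0.1345), 19)
small [ 0.5200983  -0.29302578  0.11005551] [ 0.58190466 -0.21414001  0.13995425]
mid [ 0.49644423 -0.32579519  0.06800296] [ 0.61861537 -0.19689984  0.07814111]
```

View pics/w8.png

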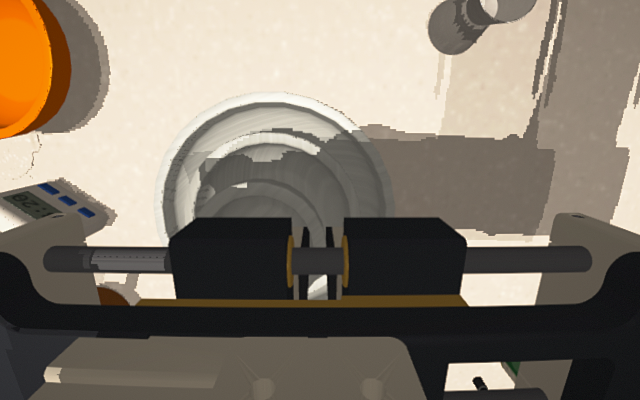

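Wrist view: the small lid (270,205) hangs inside the middle rim and is clear of it. I'll shift 3 mm forward and lower.

Request:
step_arm(
  xyz=[
    [-0.012,0,0.04],
    [-0.012,0,0.08],
    [-0.012,0,0.11],
    [-0.012,0,0.135],
    [-0.012,0,0.15],
    [-0.012,0,0.16],
    [-0.012,0,0.165],
    [-0.012,0,0.165],
  ],
  yaw=[0,0,0,0,0,0,0,0],
  claw=[1,1,1,1,1,1,1,1],
)

```text
time_s: 18.87
tcp_pos: [0.5616, -0.2286, 0.0994]
eef_rot: [-180.0, -0.0, -180.0]
contact_force: [0.0, -0.3, -1.4]
gripper_width: 0.0091
gripper_force: 33.4
```

Request:
step_arm(
  xyz=[
    [0,0,0.008],
    [0,0,0.016],
    [0,0,0.024],
    [0,0,0.024],
  ],
  yaw=[0,0,0,0],
  claw=[1,1,1,1],
)

```text
time_s: 19.2
tcp_pos: [0.5614, -0.2286, 0.0945]
eef_rot: [180.0, -0.0, -180.0]
contact_force: [-0.8, 0.3, -1.7]
gripper_width: 0.0092
gripper_force: 33.4
```

Run:
```python
from h import *
go(.561,-.228,.0935)
p,P=wrist("w9");c=(.561,-.262);print(plane(P,c,.034,.075,.115))
```

```text
shares [0.002 0.003 0.005] tcp [ 0.5614 -0.2286  0.0945] [ 1.7999e+02 -2.0000e-02 -1.7997e+02] w 0.0092 F [-0.8  0.3 -1.7] t 19.2
('slope deg x,y', array([7.91, 7.31]), 'rim z', np.float64(0.0967), 19)
```

Request:
step_arm(
  xyz=[
    [0,0,0.005],
    [0,0,0.01],
    [0,0,0.012],
    [0,0,0.012],
  ],
  yaw=[0,0,0,0],
  claw=[1,1,1,1],
)

```text
time_s: 19.58
tcp_pos: [0.5624, -0.2282, 0.0939]
eef_rot: [-180.0, 0.1, -179.9]
contact_force: [-2.6, 5.3, 9.4]
gripper_width: 0.0088
gripper_force: 33.7
```

Request:
step_arm(
  xyz=[
    [0,0,0.004],
    [0,0,0.008],
    [0,0,0.008],
  ],
  yaw=[0,0,0],
  claw=[1,1,1],
  grip_force=20,
)

```text
time_s: 19.83
tcp_pos: [0.5631, -0.2278, 0.0935]
eef_rot: [-180.0, 0.2, -179.9]
contact_force: [-3.9, 9.3, 17.3]
gripper_width: 0.0098
gripper_force: 20.2
```

Rested. Releasing and withdrawing upwards, then aside.

Request:
step_arm(
  xyz=[
    [0,0,-0.004],
    [0,0,-0.008],
    [0,0,-0.01],
    [0,0,-0.01],
    [0,0,-0.1],
    [0,0,-0.3],
    [0,0,-0.6],
    [0,0.3,-0.6],
    [0,0.6,-0.6],
    [0,1,-0.6],
    [0,1,-0.6],
    [0,1,-0.6],
  ],
  yaw=[0,0,0,0,0,0,0,0,0,0,0,0],
  claw=[0.8,0.5,0.4,0.4,0.4,0.4,0.4,0.4,0.4,0.4,0.4,0.4],
)

```text
time_s: 20.83
tcp_pos: [0.5612, -0.0266, 0.2109]
eef_rot: [180.0, 0.0, -180.0]
contact_force: [-0.4, 0.4, 0.7]
gripper_width: 0.0265
gripper_force: 0.0
```

Run:
```python
from h import *
p,d=cams.capture("top");P=cloud("top",d);Q=P.reshape(-1,3);c=(.561,-.262)
cv2.imwrite("pics/t9.png",cv2.resize(p[150:300,160:480],None,fx=2.5,fy=2.5))
print("small",plane(P,c,.034,.08,.11));print("mid",plane(P,c,.061,.06,.09))
for n,(lo,hi,r0,r1) in dict(small=(.086,.105,0,.05),mid=(.069,.083,.052,.075),large=(.055,.067,.08,.103)).items():
    R=np.hypot(Q[:,0]-c[0],Q[:,1]-c[1]);m=(Q[:,2]>lo)&(Q[:,2]<hi)&(R<r1)&(R>r0);q=Q[m];print(n,(q.min(0)+q.max(0))/2,q.max(0)-q.min(0))
print("jig",circ(P,.065,.09,(.41,-.11),.03)); print(status.get_state()["contact_force"])
```

```text
small ('slope deg x,y', array([0.34, 0.11]), 'rim z', np.float64(0.0921), 36)
mid ('slope deg x,y', array([0.12, 0.14]), 'rim z', np.float64(0.0798), 36)
small [ 0.5615683  -0.26138121  0.09163823] [0.07305501 0.07273605 0.01121715]
mid [ 0.56110247 -0.26187208  0.07585783] [0.12624774 0.12677392 0.01355304]
large [ 0.56265583 -0.26303018  0.06098601] [0.18404682 0.18777801 0.01197057]
jig [ 4.085e-01 -1.118e-01  1.730e-02  3.400e+01  7.210e-02]
[-0.06232295  4.0430959  -0.02237681]
```

View pics/t9.png

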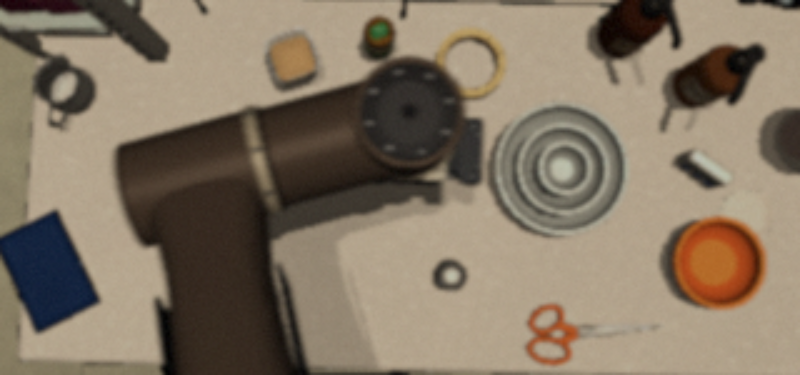

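The top view shows the three lids nested concentrically at (560,168), the jigger upright at (450,275), and the bystanders unmoved.

```bash
python3 -c "
from plant import job
print(job.close_job())"
```

```text
the job is handed in; nothing more can be done
None
```

The job is handed in (no verdict was returned): at the last look the jigger stood upright on bare worktop about 0.21 m from the large lid's centre, the three lids were nested level with centres within about 2 mm, and the large lid and bystanders had not visibly moved, at about 21 s on the clock.

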